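# Re-zero the telescope's drum: to the stop, four clicks back, cap on

### The job

The bare drum on top of the alignment telescope has lost its zero: turn it clockwise (seen from above), without forcing it, until it comes up firmly against its stop, then bring it back exactly four clicks and let go of it. Then gently fit the drum's black dust cap, which stands on the bench, over the drum until its rim sits fully down on the flange, and leave everything else on the bench where it is.

Things in the scene. Friction and masses are not known exactly. Their poses are not given: they have to be found in the camera images.
- drum_axis (a point): Point of the fixed telescope where the top drum's vertical axis meets the flange's upper face, 128 mm above the bench; the cap's rim comes to sit here. The drum is a bare knurled aluminium cylinder, 42 mm across, reaching from 1 to 34 mm above this point.
- cap: The drum's dust cap: a plain black upside-down cup with fine ribs round its lower half, 53 mm outside, 39 mm high, standing mouth down on the bench; origin at the centre of its rim (underside), z up. Inside 47 mm wide (2.5 mm clear all round the drum), 36 mm deep. About 65 g. Fitted, its origin lies at drum_axis.
- telescope: Fixed telescope; origin on the bench under the top drum, z up, x along its steel tube (57 mm wide, axis 82 mm up, from x -234 to +212 mm). A black housing 78 x 76 mm under the drum, topped by a round flange 65 mm wide; nothing but the drum is higher than the flange (128 mm). A second drum, under its own cap, juts from the -y side: not to be used.
- drum_top (a point): Centre of the drum's top face, fixed to the telescope (does not turn). The drum clicks every 15 degrees (24 a turn): it takes about 0.25 N m to leave a notch and it falls into the next past half-way. Let go, it settles in the nearest notch.
- drum_stop (a point): On the drum's axis, at half its height. Clockwise, 1 to 5 clicks from the start, the drum meets a solid stop, just at a notch; its scale does not tell where (zero lost): it must be felt. There the torque rises steeply (6 N m/rad) above the clicks' 0.25 N m: 0.4 to 0.55 N m proves the stop, over 0.65 N m forces it.
- eyepiece: Bystander, to be left alone: spare eyepiece: a stepped black and steel cylinder, 42 mm across at the top, 58 mm high. Origin at its underside, z up.
- target: Bystander, to be left alone: round steel target with a white face and cross lines, 57 mm across, 22 mm high. Origin at its underside, z up.
- lens_ring: Bystander, to be left alone: brass ring, 60 mm across, 12 mm high. Origin at its underside, z up.
- screwdriver: Bystander, to be left alone: screwdriver, 160 mm long, lying. Origin at its underside, z up.
- brush: Bystander, to be left alone: brush, 170 mm long, lying. Origin at its underside, z up.
Mind the look-alikes: they are no part of the job. Leave any brown look-alike of the cap alone.

How it is judged:
By the outcome, as a careful person would: the job done as asked, in the order asked, and still so for the second after the job is handed in, with the robot touching nothing.
It also fails if it takes over 72 s, if anything falls off the work surface, if the arm or the gripper's body presses on something with over 40 N, if the wrist force passes 120 N, or if a joint passes its speed limit or range.

### The arm

A 7-joint arm with a two-finger parallel gripper is mounted at the origin on the work surface. World frame = base frame: x ahead of the robot, y to its left, z up, the work surface at z = 0. Lengths are in mm, angles in rad, forces in N, time in s.
With the tool pointing down it reaches from about 400 to 875 mm from the base axis. Payload 4.4 kg.
Tool frame: the origin (TCP) lies at the very end of the fingers, on their centre line; the grasp point (between the pads) lies 19 mm behind it; y points along the fingers, x is the direction in which the jaws open and shut, and the axes are right-handed (so a half turn about y gives the same grasp; the last joint's range is limited). The gripper opens to 85 mm and grips with 20 to 120 N. Pads are 22 mm wide; open, the fingers measure 114 mm over their backs; the gripper's body (76 mm by 85 mm) begins 54 mm behind the grasp point. The pads swing forward as they close: fully open they stand 13 mm farther back than shut.
Start: joints at [1.044, 0.628, 0.038, 1.517, -0.027, 0.996, -0.02], TCP at [289.06, -582.204, 231.313] pointing down, gripper open.
Joint ranges: [-3.06, 3.06], [-0.37, 2.12], [-1.25, 1.32], [0.18, 2.47], [-1.1, 4.24], [0.23, 1.98], [-2.94, 2.94]. Speed limits (rad/s): [2.57, 2.57, 3.14, 3.14, 3.14, 3.14, 3.14].

### API

Orientations are given as [roll, pitch, yaw] about the fixed x, y, z axes, in that order (R = Rz(yaw) Ry(pitch) Rx(roll)).
In Python, from cell import ctrl, get_image, nets gives the robot as it stands. The module is installed in compiled form; this text tells all that it offers.
- The arm moves only by the tool step_arm, never from a script. Its argument "moves" is text: rows parted by semicolons, each of 7 numbers parted by spaces: the shift along the tool's x, y, z normalised to -1 to 1, where 1 is 0.05 m, then the turn, a rotation vector about the tool's x, y, z normalised to -1 to 1, where 1 is 0.12 rad, then the opening, from 0 (shut) to 1 (fully open). A call has 1 to 20 rows; each row shifts and turns the commanded pose from where the row before left it, along the tool's axes as they then stand; what a row does not reach is not made up. A row lasts 1/10 s, in which the tool goes at most 50 mm and 8.59 degrees, less where a joint would pass 70% of its speed; a pose out of reach is approached as far as the arm can. A call with a number of a shift or a turn outside -1 to 1 is refused whole. A call with a gripper value outside its range is refused whole. The fingers move at their own pace and stop on an object; the grip force is fixed at half the most. Time passes only in rows, so rows that do not move let the fingers close. It gives the time, the measured TCP pose, the force and the opening at its end, in the units of the state.
- ctrl.read_state(): the state, without advancing time (a new reading comes with each control period).
- get_image(name): name is "scene" or "side" or "wrist"; returns a dict with "color" (400x640x3 uint8, blue, green, red), "vertical_fov" (degrees; the focal length in pixels is half the picture's height over the tangent of half this angle, whatever the lens; pixels are square), "cx", "cy" (the principal point, pixels), "R" (3x3) and "t" (3): a world point X has camera coordinates R X + t; the wrist camera has in their place "T_tool_cam" (4x4, takes a point from camera to tool coordinates, whose origin is the TCP and whose axes are the tool frame's). Camera axes: x right, y down, z forward; pixel columns grow to the right and rows downward; lengths in mm; the calibration is good to about 2 mm. A picture is of the moment at which its call begins: read the wrist's pose just before it. There is no depth.
- ctrl.finish_job(): hands the job in, once; it reports no verdict.
Trained networks look in a picture, given as the dict that the camera call returned (one of the last four; its "shot" number tells which), for a name from the list of things; names that differ only in an ending like _2 or _b are one class to them, and where a whole thing is asked for, a point or a joint stands for the part that bears it (a point fixed in the world has none). Each returns a list of dicts, best first, with "conf" (0 to 1); they miss things now and then, are a little off and sometimes report something else, mostly with a low value. They report only what shows in the picture. A call takes as long as a camera call. They do not tell look-alikes from the thing itself.
- nets.find_in(picture, target): "position" ([x, y, z] in mm, in world coordinates, good to about 4 mm: the middle of the surface that is visible of it).
- nets.cut_out(picture, target): "pixels" (400x640 bool, what is visible of it).
- nets.place_of(picture, target): "position" ([x, y, z] in mm, in world coordinates, good to about 4 mm: a listed point, or the origin of a listed thing).
The state is a dict: "clock": time; "qpos": joint angles; "qd": joint speeds; "tau": joint torques, N m; "eef_pos": TCP position; "tool_rot": TCP orientation; "force": force on the tool from outside, world axes, zero at the start; "torque": the same for the moment, N m; "width": finger opening in mm.
Only numpy, scipy, OpenCV 4.12 (cv2) and the standard library are available. Lean on these libraries where they do the work, as an engineer would, in place of code of your own. Each camera call takes 0.05 s, during which the arm holds its last target.

## Working session

There is one attempt and no reset: what is moved stays moved. The work goes in short steps, Python scripts to look and compute and a tool call to move; the robot and the scene stay as the last step left them, time stands still between calls to the robot, and variables do not carry over. Pictures are saved under pics/ and viewed, and the job is handed in when it is done.

Besides the shell and the picture viewer there is one more tool, called as name(argument=value, ...), one argument or row to a line, values as JSON. step_arm: Moves the arm, as the interface text tells. Scaled input: -1 to 1 covers 0.05 m each way for a shift and 0.12 rad each way for a turn. Its arguments: {"type":"object","properties":{"moves":{"type":"string"}},"required":["moves"]}

```bash
ls; mkdir -p pics
cat > h.py <<'E'
import numpy as np, cv2
from cell import ctrl, get_image, nets
def st():
    s=ctrl.read_state()
    print({k:np.round(s[k],3).tolist() for k in ['clock','eef_pos','tool_rot','force','torque','width','qpos']}); return s
E
python3 - <<'E'
from h import *
s=st()
for n in ['scene','side','wrist']:
    p=get_image(n); cv2.imwrite(f'pics/{n}0.png',p['color'])
    print(n,p['vertical_fov'],p['cx'],p['cy'])
    if n!='wrist': print(np.round(p['R'],4).tolist(),np.round(p['t'],1).tolist())
    else: print(np.round(p['T_tool_cam'],4).tolist())
    for t in ['cap','drum_axis','drum_top','telescope','eyepiece','target','lens_ring','screwdriver','brush']:
        print(t,[(round(d['conf'],2),np.round(d['position'],1).tolist()) for d in nets.place_of(p,t)][:3])
st()
E
```

```text
pics
{'clock': 0.0, 'eef_pos': [288.805, -581.608, 230.388], 'tool_rot': [-1.571, 0.002, -1.11], 'force': [-0.488, -0.167, 0.226], 'torque': [-0.034, 0.025, -0.029], 'width': 85.478, 'qpos': [1.044, 0.629, 0.038, 1.518, -0.027, 0.996, -0.02]}
scene 48.24324195388446 319.43602625692665 202.61331272246423
[[-0.8563, 0.5163, -0.0149], [0.3793, 0.609, -0.6966], [-0.3506, -0.6022, -0.7173]] [426.6, -86.4, 1496.9]
cap [(0.94, [504.3, 167.9, -3.1]), (0.78, [341.1, 258.9, 2.6]), (0.78, [399.9, 159.4, 7.4])]
drum_axis [(0.67, [548.8, 26.3, 127.1])]
drum_top [(0.97, [549.2, 26.9, 162.2])]
telescope [(0.62, [546.6, 25.0, -3.2]), (0.28, [549.7, 31.3, 145.9])]
eyepiece [(0.68, [480.7, -279.7, -0.2])]
target [(0.55, [619.6, -274.5, 2.7]), (0.26, [604.2, 303.8, -0.2])]
lens_ring [(0.72, [606.3, 305.5, 1.7])]
screwdriver [(0.44, [526.6, -416.8, 1.1])]
brush [(0.8, [515.9, 417.3, 1.4])]
side 52.71449352441485 324.285946538318 193.3534185202356
[[0.999, -0.045, -0.0034], [-0.0361, -0.7508, -0.6595], [0.0271, 0.6589, -0.7517]] [-471.2, 102.6, 1119.7]
cap [(0.75, [395.9, 155.3, 3.7]), (0.73, [500.1, 165
[... 193 characters left out ...]
 0.4])]
target [(0.64, [616.6, -274.2, 1.3])]
lens_ring [(0.62, [605.3, 311.2, -2.5])]
screwdriver [(0.76, [521.5, -417.6, -0.3])]
brush [(0.62, [512.4, 419.7, 1.1])]
wrist 60.851562802050445 322.44869929750524 197.4489071574315
[[1.0, 0.0019, -0.0003, -0.2164], [0.0008, -0.2654, 0.9642, -142.7272], [0.0017, -0.9641, -0.2654, 66.9883], [0.0, 0.0, 0.0, 1.0]]
cap []
drum_axis []
drum_top []
telescope []
eyepiece []
target []
lens_ring []
screwdriver []
brush []
{'clock': 1.5, 'eef_pos': [289.032, -582.197, 231.291], 'tool_rot': [-1.571, 0.0, -1.11], 'force': [-0.091, -0.444, -1.271], 'torque': [-0.05, -0.023, -0.041], 'width': 85.291, 'qpos': [1.044, 0.628, 0.039, 1.517, -0.027, 0.996, -0.02]}
```

View images.

View pics/scene0.png

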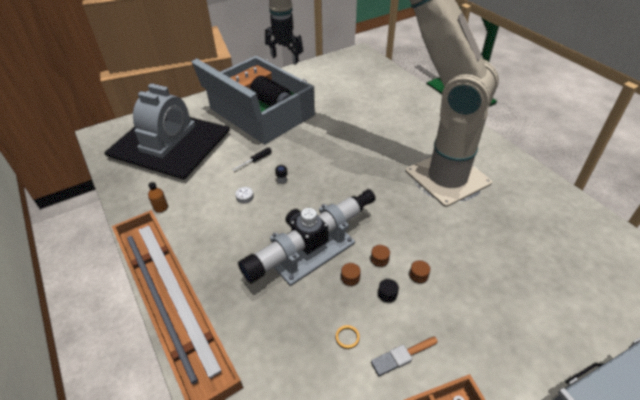

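View pics/side0.png

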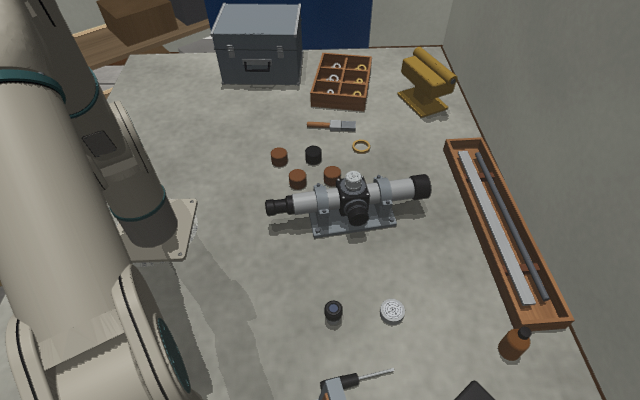

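View pics/wrist0.png

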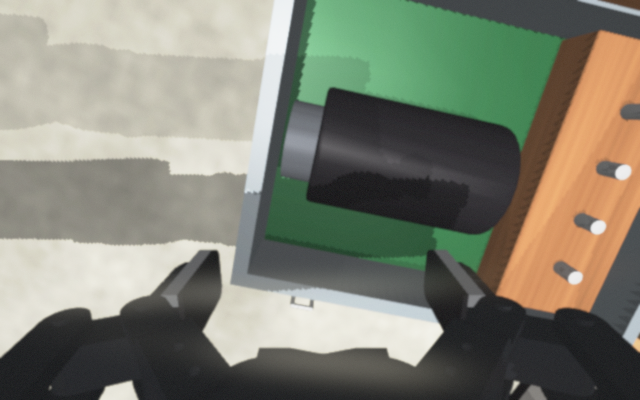

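```bash
cat >> h.py <<'E'
def ray(p,uv,pose=None):
    f=200/np.tan(np.radians(p['vertical_fov']/2))
    d=np.array([(uv[0]-p['cx'])/f,(uv[1]-p['cy'])/f,1.])
    if 'T_tool_cam' in p:
        from scipy.spatial.transform import Rotation as Ro
        T=np.array(p['T_tool_cam']); Rw=Ro.from_euler('xyz',pose['tool_rot']).as_matrix()
        o=Rw@T[:3,3]+np.array(pose['eef_pos']); return o,Rw@T[:3,:3]@d
    R=np.array(p['R']);t=np.array(p['t']); return -R.T@t,R.T@d
def onz(p,uv,z,pose=None):
    o,d=ray(p,uv,pose); return o+d*(z-o[2])/d[2]
def proj(p,X,pose=None):
    f=200/np.tan(np.radians(p['vertical_fov']/2))
    if 'T_tool_cam' in p:
        from scipy.spatial.transform import Rotation as Ro
        T=np.array(p['T_tool_cam']); Rw=Ro.from_euler('xyz',pose['tool_rot']).as_matrix()
        c=np.linalg.inv(T)@np.r_[Rw.T@(np.array(X)-pose['eef_pos']),1]; c=c[:3]
    else: c=np.array(p['R'])@X+p['t']
    return np.array([p['cx'],p['cy']])+f*c[:2]/c[2]
E
python3 - <<'E'
from h import *
for n,boxes in [('scene',[(388,290),(350,273),(380,254),(420,271)]),('side',[(314,155),(279,157),(298,179),(333,176)])]:
    p=get_image(n); c=p['color']
    for b in boxes: print(n,b,onz(p,b,25).round(0), c[b[1],b[0]])
    x,y=boxes[0]
    cv2.imwrite(f'pics/{n}_c.png',cv2.resize(c[y-60:y+60,x-80:x+80],None,fx=5,fy=5,interpolation=cv2.INTER_CUBIC))
    g=c.max(2); 
    sub=(g[y-25:y+25,x-25:x+25]<60).astype(np.uint8)
    k,l,s,ce=cv2.connectedComponentsWithStats(sub)
    for i in range(1,k):
        if s[i,4]>40: print(s[i],ce[i]+[x-25,y-25], onz(p,ce[i]+[x-25,y-25],26).round(1))
    for X in ([549,26,128],[549,26,162]): print(proj(p,X))
    for t in ['drum_top','drum_axis']:
        print([(round(d['conf'],2),np.round(d['position'],1).tolist()) for d in nets.place_of(p,t)][:2])
    m=nets.cut_out(p,'drum_top')
    x,y=proj(p,[548,26,150]).astype(int)
    cv2.imwrite(f'pics/{n}_d.png',cv2.resize(c[y-60:y+60,x-80:x+80],None,fx=5,fy=5,interpolation=cv2.INTER_CUBIC))
E
```

```text
scene (388, 290) [449. 264.  25.] [34 31 32]
scene (350, 273) [503. 168.  25.] [ 49  81 133]
scene (380, 254) [396. 159.  25.] [ 48  79 131]
scene (420, 271) [339. 262.  25.] [ 49  80 132]
[ 15  15  20  22 351] [387.55840456 290.64387464] [451.4 265.8  26. ]
[307.49890543 220.71291324]
[307.05798209 212.06701115]
[(0.96, [549.9, 26.7, 161.5])]
[(0.6, [550.6, 25.9, 128.0])]
side (314, 155) [451. 255.  25.] [41 41 43]
side (279, 157) [340. 251.  25.] [ 49  74 111]
side (298, 179) [400. 153.  25.] [ 51  76 112]
side (333, 176) [505. 160.  25.] [ 51  75 112]
[ 16  16  16  19 260] [312.91153846 154.99230769] [447.1 254.3  26. ]
[353.20387942 185.26444077]
[353.8761072  176.27614488]
[(0.62, [545.5, 24.8, 163.1])]
[(0.94, [548.2, 31.4, 126.2])]
```

```bash
python3 -c "
import cv2,numpy as np
a=[cv2.resize(cv2.imread(f'pics/{n}.png'),(400,300)) for n in ['scene_c','side_c','scene_d','side_d']]
cv2.imwrite('pics/m1.png',np.vstack([np.hstack(a[:2]),np.hstack(a[2:])]))"
```

```text
(no output)
```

View pics/m1.png

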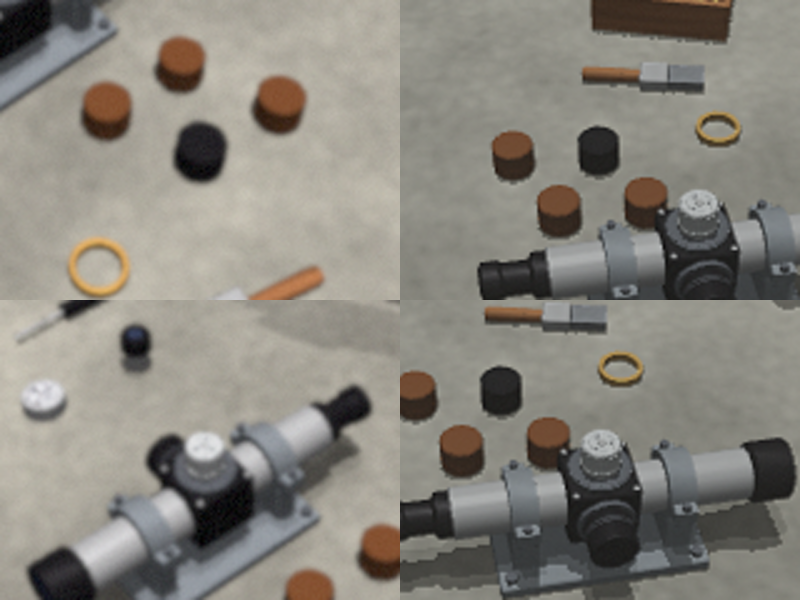

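step_arm(
  moves="-0.3 0 0.35 0 0 0 1; -0.61 0 0.72 0 0 0 1; -0.61 0 0.72 0 0 0 1; -0.61 0 0.72 0 0 0 1; -0.61 0 0.72 0 0 0 1; -0.61 0 0.72 0 0 0 1; -0.61 0 0.72 0 0 0 1; -0.61 0 0.72 0 0 0 1; -0.61 0 0.72 0 0 0 1; -0.61 0 0.72 0 0 0 1; -0.61 0 0.72 0 0 0 1; -0.61 0 0.72 0 0 0 1; -0.61 0 0.72 0 0 0 1; -0.61 0 0.72 0 0 0 1; -0.3 0 0.35 0 0 0 1; 0 0 0 0 0 0 1",
)

```text
clock: 3.5
eef_pos: [551.3, 28.7, 231.3]
tool_rot: [-1.568, 0.002, -1.103]
force: [-0.5, -0.1, -0.1]
width: 85.5
```

step_arm(
  moves="0 0 0 0 -0.5 0 1; 0 0 0 0 -0.95 0 1; 0 0 0 0 -0.95 0 1; 0 0 0 0 -0.95 0 1; 0 0 0 0 -0.95 0 1; 0 0 0 0 -0.95 0 1; 0 0 0 0 -0.95 0 1; 0 0 0 0 -0.95 0 1; 0 0 0 0 -0.95 0 1; 0 0 0 0 -0.95 0 1; 0 0 0 0 -0.2 0 1; 0 0 0 0 0 0 1; 0 0 0 0 0 0 1",
)

```text
clock: 4.8
eef_pos: [549.9, 22.9, 231.3]
tool_rot: [-1.571, 0.0, -0.003]
force: [0.0, -0.1, 0.6]
width: 85.1
```

Run:
```python
from h import *
s=st(); p=get_image('wrist'); cv2.imwrite('pics/w1.png',p['color'])
print(proj(p,[549,27,162],s))
for t in ['drum_top','drum_axis','telescope']:
    print([(round(d['conf'],2),np.round(d['position'],1).tolist()) for d in nets.place_of(p,t)][:2])
```

```text
{'clock': 4.8, 'eef_pos': [549.866, 22.861, 231.339], 'tool_rot': [-1.571, 0.0, -0.003], 'force': [0.013, -0.136, 0.638], 'torque': [-0.04, 0.02, 0.0], 'width': 85.108, 'qpos': [0.118, 0.499, -0.313, 1.792, 0.193, 0.88, -0.285]}
[321.2962044  204.68110327]
[(0.83, [547.5, 24.6, 162.4])]
[]
[(0.69, [546.0, 25.9, 0.7])]
```

View pics/w1.png

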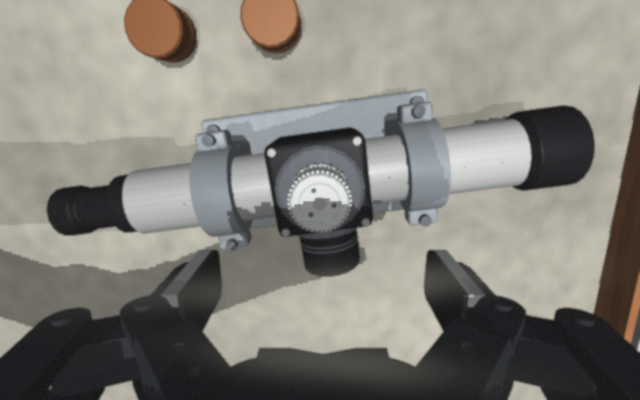

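Run:
```python
import cv2
c=cv2.imread('pics/w1.png')[150:250,260:380]
cv2.imwrite('pics/w1c.png',cv2.resize(c,None,fx=6,fy=6,interpolation=cv2.INTER_CUBIC))
```

```text
(no output)
```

View pics/w1c.png

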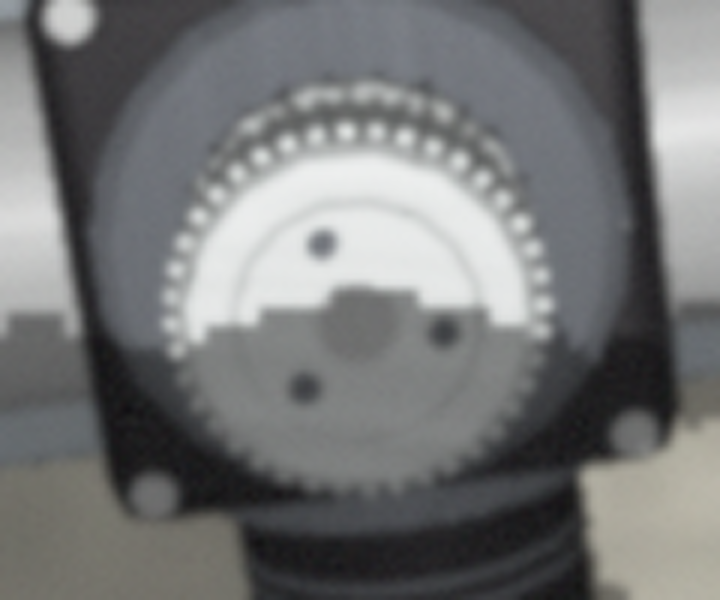

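Run:
```python
from h import *
s=st(); p=get_image('wrist')
print(onz(p,(320,203.7),162,s))
q=[onz(p,(260+u/6,150+v/6),162,s)[:2] for u,v in [(360,321),(322,243),(444,332),(305,388)]]
for a in q[1:]: d=a-q[0]; print(np.hypot(*d),np.degrees(np.arctan2(d[1],d[0])))
for a in [(170,321),(548,321)]: print(onz(p,(260+a[0]/6,150+a[1]/6),162,s))
```

```text
{'clock': 5.0, 'eef_pos': [549.934, 23.443, 231.337], 'tool_rot': [-1.571, -0.0, -0.001], 'force': [0.657, 0.144, 0.158], 'torque': [0.031, -0.04, -0.011], 'width': 85.12, 'qpos': [0.117, 0.499, -0.314, 1.792, 0.193, 0.88, -0.284]}
[548.2224558   28.25627556 162.        ]
9.591652056790656 115.0371002484044
9.177442660442729 -7.68546436323629
9.708669927805175 -128.2306130864819
[527.67445062  28.36055665 162.        ]
[568.54859435  28.42209153 162.        ]
```

step_arm(
  moves="-0.04 0 0.085 0 0 0 1; 0 0.3 0 0 0 0 1; 0 0.5 0 0 0 0 1; 0 0.5 0 0 0 0 1; 0 0.4 0 0 0 0 1; 0 0.2 0 0 0 0 1; 0 0.05 0 0 0 0 1; 0 0 0 0 0 0 1; 0 0 0 0 0 0 1",
)

```text
clock: 5.95
eef_pos: [548.7, 27.9, 134.8]
tool_rot: [-1.571, -0.002, 0.0]
force: [0.9, -0.1, 0.2]
width: 85.4
```

Run:
```python
from h import *
s=st(); p=get_image('wrist'); cv2.imwrite('pics/w2.png',p['color'])
p=get_image('side'); x,y=353,178;cv2.imwrite('pics/s2.png',cv2.resize(p['color'][y-40:y+40,x-50:x+50],None,fx=7,fy=7,interpolation=cv2.INTER_CUBIC))
```

```text
{'clock': 5.95, 'eef_pos': [548.731, 27.95, 134.772], 'tool_rot': [-1.571, -0.002, 0.0], 'force': [0.901, -0.084, 0.202], 'torque': [-0.055, -0.028, -0.009], 'width': 85.404, 'qpos': [0.075, 0.626, -0.269, 1.89, 0.258, 0.657, -0.35]}
```

View pics/w2.png

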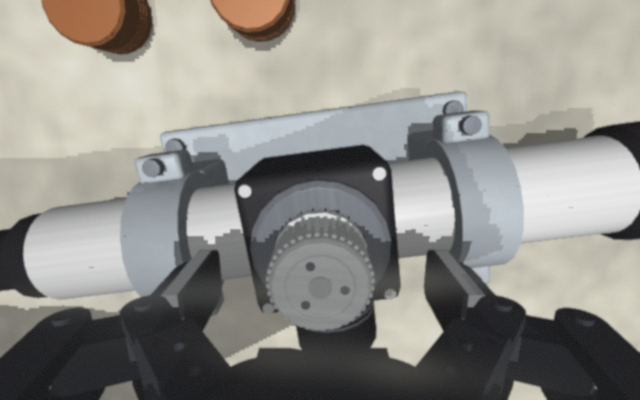

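View pics/s2.png

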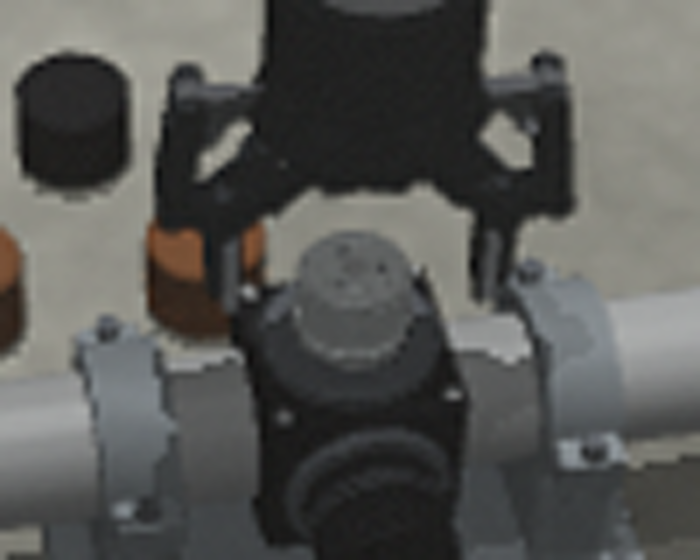

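Run:
```python
from h import *
s=st(); p=get_image('wrist'); print(onz(p,(320,287.5),162,s), proj(p,[548,28,162],s))
c=p['color'][200:340,250:390]
cv2.imwrite('pics/w2c.png',cv2.resize(c,None,fx=4,fy=4,interpolation=cv2.INTER_CUBIC))
```

```text
{'clock': 6.05, 'eef_pos': [548.638, 27.799, 134.779], 'tool_rot': [-1.571, -0.002, -0.0], 'force': [0.474, -0.062, -0.072], 'torque': [0.017, 0.009, 0.006], 'width': 85.153, 'qpos': [0.075, 0.626, -0.269, 1.89, 0.258, 0.657, -0.35]}
[547.68527524  27.86037411 162.        ] [320.83033919 287.17137763]
```

View pics/w2c.png

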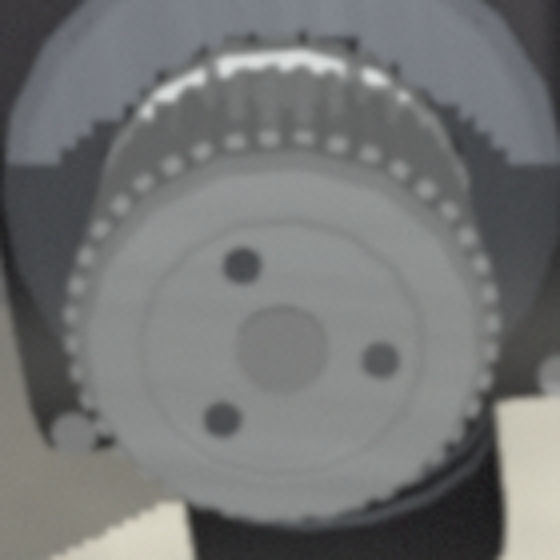

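step_arm(
  moves="-0.012 0.04 0.004 0 0 0 1; 0 0 0 0 0 0 1; 0 0 0 0 0 0 0.5; 0 0 0 0 0 0 0.45; 0 0 0 0 0 0 0.4; 0 0 0 0 0 0 0; 0 0 0 0 0 0 0; 0 0 0 0 0 0 0; 0 0 0 0 0 0 0",
)

```text
clock: 7.0
eef_pos: [547.7, 27.9, 132.2]
tool_rot: [-1.571, -0.001, -0.0]
force: [-0.8, -0.9, 5.1]
width: 40.2
```

Run:
```python
from h import *
s=st()
```

```text
{'clock': 7.0, 'eef_pos': [547.725, 27.939, 132.181], 'tool_rot': [-1.571, -0.001, -0.0], 'force': [-0.784, -0.914, 5.145], 'torque': [-0.112, 0.066, 0.004], 'width': 40.151, 'qpos': [0.074, 0.629, -0.267, 1.894, 0.259, 0.651, -0.352]}
```

step_arm(
  moves="0 0 0 0 0.5 0 0; 0 0 0 0 0.5 0 0; 0 0 0 0 0.5 0 0; 0 0 0 0 0.5 0 0; 0 0 0 0 0.3 0 0; 0 0 0 0 0.13 0 0; 0 0 0 0 0 0 0; 0 0 0 0 0 0 0",
)

```text
clock: 7.8
eef_pos: [547.7, 28.0, 132.2]
tool_rot: [-1.571, -0.001, -0.291]
force: [-0.4, -0.7, 5.4]
width: 40.6
```

Run:
```python
from h import *
s=st()
```

```text
{'clock': 7.8, 'eef_pos': [547.735, 27.95, 132.168], 'tool_rot': [-1.571, -0.001, -0.291], 'force': [-0.413, -0.731, 5.422], 'torque': [-0.035, 0.116, 0.256], 'width': 40.635, 'qpos': [0.019, 0.623, -0.184, 1.895, 0.181, 0.639, -0.567]}
```

step_arm(
  moves="0 0 0 0 0.12 0 0; 0 0 0 0 0 0 0",
)

```text
clock: 8.0
eef_pos: [547.8, 27.9, 132.2]
tool_rot: [-1.571, -0.001, -0.306]
force: [0.9, -0.5, 5.1]
width: 40.6
```

Run:
```python
from h import *
s=st()
```

```text
{'clock': 8.0, 'eef_pos': [547.785, 27.923, 132.167], 'tool_rot': [-1.571, -0.001, -0.306], 'force': [0.942, -0.536, 5.106], 'torque': [-0.011, 0.139, 0.183], 'width': 40.601, 'qpos': [0.017, 0.622, -0.18, 1.895, 0.176, 0.638, -0.578]}
```

step_arm(
  moves="0 0 0 0 0.5 0 0; 0 0 0 0 0.5 0 0; 0 0 0 0 0.5 0 0; 0 0 0 0 0.3 0 0; 0 0 0 0 0.2 0 0; 0 0 0 0 0.1 0 0; 0 0 0 0 0 0 0; 0 0 0 0 0 0 0",
)

```text
clock: 8.8
eef_pos: [547.8, 27.9, 132.2]
tool_rot: [-1.57, -0.001, -0.557]
force: [0.2, -1.4, 6.2]
width: 40.9
```

Run:
```python
from h import *
s=st()
```

```text
{'clock': 8.8, 'eef_pos': [547.82, 27.918, 132.171], 'tool_rot': [-1.57, -0.001, -0.557], 'force': [0.212, -1.444, 6.207], 'torque': [-0.046, 0.084, 0.251], 'width': 40.881, 'qpos': [-0.031, 0.619, -0.108, 1.897, 0.107, 0.63, -0.762]}
```

step_arm(
  moves="0 0 0 0 0.12 0 0; 0 0 0 0 0 0 0",
)

```text
clock: 9.0
eef_pos: [547.9, 27.9, 132.1]
tool_rot: [-1.57, -0.001, -0.572]
force: [0.1, -0.9, 5.4]
width: 40.6
```

Run:
```python
from h import *
s=st()
```

```text
{'clock': 9.0, 'eef_pos': [547.859, 27.898, 132.149], 'tool_rot': [-1.57, -0.001, -0.572], 'force': [0.084, -0.872, 5.39], 'torque': [-0.047, 0.096, 0.191], 'width': 40.6, 'qpos': [-0.034, 0.619, -0.104, 1.897, 0.103, 0.63, -0.773]}
```

step_arm(
  moves="0 0 0 0 0.5 0 0; 0 0 0 0 0.5 0 0; 0 0 0 0 0.5 0 0; 0 0 0 0 0.3 0 0; 0 0 0 0 0.17 0 0; 0 0 0 0 0.1 0 0; 0 0 0 0 0 0 0; 0 0 0 0 0 0 0",
)

```text
clock: 9.8
eef_pos: [547.9, 27.9, 132.2]
tool_rot: [-1.57, -0.001, -0.819]
force: [0.6, -0.7, 5.7]
width: 40.3
```

Run:
```python
from h import *
s=st()
```

```text
{'clock': 9.8, 'eef_pos': [547.929, 27.87, 132.197], 'tool_rot': [-1.57, -0.001, -0.819], 'force': [0.608, -0.67, 5.744], 'torque': [-0.071, 0.067, 0.372], 'width': 40.323, 'qpos': [-0.081, 0.618, -0.033, 1.898, 0.033, 0.625, -0.953]}
```

Torque is higher here; press a little further.

step_arm(
  moves="0 0 0 0 0.1 0 0; 0 0 0 0 0 0 0",
)

```text
clock: 10.0
eef_pos: [547.9, 27.9, 132.2]
tool_rot: [-1.57, -0.001, -0.831]
force: [0.8, -0.7, 6.0]
width: 41.0
```

Run:
```python
from h import *
s=st(); get_image('side'); st()
```

```text
{'clock': 10.0, 'eef_pos': [547.922, 27.867, 132.165], 'tool_rot': [-1.57, -0.001, -0.831], 'force': [0.831, -0.746, 5.981], 'torque': [-0.079, 0.009, 0.439], 'width': 40.961, 'qpos': [-0.083, 0.618, -0.029, 1.898, 0.03, 0.625, -0.962]}
{'clock': 10.05, 'eef_pos': [547.918, 27.871, 132.175], 'tool_rot': [-1.57, -0.001, -0.831], 'force': [1.211, -1.291, 6.394], 'torque': [-0.03, 0.024, 0.441], 'width': 40.576, 'qpos': [-0.083, 0.618, -0.029, 1.898, 0.03, 0.625, -0.962]}
```

step_arm(
  moves="0 0 0 0 0.05 0 0; 0 0 0 0 0 0 0; 0 0 0 0 0 0 0",
)

```text
clock: 10.35
eef_pos: [547.9, 27.9, 132.2]
tool_rot: [-1.57, -0.001, -0.837]
force: [0.1, -1.1, 5.7]
width: 40.9
```

Run:
```python
from h import *
s=st()
```

```text
{'clock': 10.35, 'eef_pos': [547.924, 27.863, 132.176], 'tool_rot': [-1.57, -0.001, -0.837], 'force': [0.112, -1.105, 5.722], 'torque': [-0.085, -0.013, 0.447], 'width': 40.9, 'qpos': [-0.084, 0.618, -0.028, 1.898, 0.028, 0.625, -0.966]}
```

step_arm(
  moves="0 0 0 0 -0.5 0 0; 0 0 0 0 -0.5 0 0; 0 0 0 0 -0.5 0 0; 0 0 0 0 -0.5 0 0; 0 0 0 0 -0.5 0 0; 0 0 0 0 -0.5 0 0; 0 0 0 0 -0.5 0 0; 0 0 0 0 -0.5 0 0; 0 0 0 0 -0.5 0 0; 0 0 0 0 -0.5 0 0; 0 0 0 0 -0.5 0 0; 0 0 0 0 -0.5 0 0; 0 0 0 0 -0.5 0 0; 0 0 0 0 -0.5 0 0; 0 0 0 0 -0.5 0 0; 0 0 0 0 -0.5 0 0; 0 0 0 0 -0.5 0 0; 0 0 0 0 -0.5 0 0; 0 0 0 0 -0.16 0 0; 0 0 0 0 0 0 0",
)

```text
clock: 12.35
eef_pos: [547.6, 27.9, 132.2]
tool_rot: [-1.571, -0.001, 0.261]
force: [-1.1, -0.2, 5.5]
width: 40.5
```

Run:
```python
from h import *
s=st(); p=get_image('wrist'); cv2.imwrite('pics/w3.png',p['color']); st()
```

```text
{'clock': 12.35, 'eef_pos': [547.613, 27.899, 132.155], 'tool_rot': [-1.571, -0.001, 0.261], 'force': [-1.102, -0.185, 5.534], 'torque': [-0.034, 0.081, 0.077], 'width': 40.463, 'qpos': [0.123, 0.637, -0.342, 1.892, 0.329, 0.666, -0.157]}
{'clock': 12.4, 'eef_pos': [547.616, 27.912, 132.143], 'tool_rot': [-1.571, -0.001, 0.261], 'force': [-0.791, -0.212, 6.361], 'torque': [-0.095, 0.051, 0.031], 'width': 40.752, 'qpos': [0.123, 0.637, -0.342, 1.892, 0.329, 0.666, -0.158]}
```

step_arm(
  moves="0 0 0 0 0 0 0.6; 0 0 0 0 0 0 0.8; 0 0 0 0 0 0 1; 0 0 0 0 0 0 1; 0 0 0 0 0 0 1; 0 -0.3 0 0 0 0 1; 0 -0.7 0 0 0 0 1; 0 -0.7 0 0 0 0 1; 0 -0.3 0 0 0 0 1; 0 0 0 0 0 0 1; 0 0 0 0 0 0 1",
)

```text
clock: 13.5
eef_pos: [547.0, 27.7, 231.5]
tool_rot: [-1.571, 0.0, 0.26]
force: [0.0, -0.1, -0.2]
width: 85.5
```

Run:
```python
from h import *
s=st(); p=get_image('wrist'); cv2.imwrite('pics/w4.png',p['color']); 
x,y=proj(p,[548,28,162],s); print(x,y); x=int(x);y=int(y)
g=p['color'][y-45:y+45,x-45:x+45]
cv2.imwrite('pics/w4c.png',cv2.resize(g,None,fx=6,fy=6,interpolation=cv2.INTER_CUBIC)); print(x-45,y-45)
```

```text
{'clock': 13.5, 'eef_pos': [546.997, 27.72, 231.463], 'tool_rot': [-1.571, 0.0, 0.26], 'force': [0.005, -0.102, -0.225], 'torque': [-0.023, 0.002, -0.007], 'width': 85.501, 'qpos': [0.17, 0.506, -0.404, 1.797, 0.248, 0.889, -0.087]}
324.13626188662147 210.79387905474562
279 165
```

View pics/w4c.png

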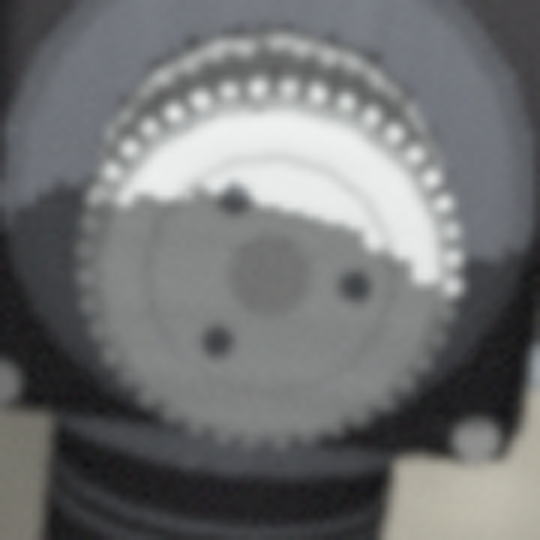

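step_arm(
  moves="-0.06 0 0.41 0 0 0 1; -0.115 0 0.83 0 0 0 1; -0.115 0 0.83 0 0 0 1; -0.115 0 0.83 0 0 0 1; -0.115 0 0.83 0 0 0 1; -0.115 0 0.83 0 0 0 1; -0.06 0 0.41 0 0 0 1; 0 0 0 0 0 0 1; 0 0 0 0 0 0 1",
)

```text
clock: 14.45
eef_pos: [449.3, 258.5, 230.6]
tool_rot: [-1.572, 0.002, 0.261]
force: [0.2, -1.0, -0.2]
width: 85.3
```

Run:
```python
from h import *
s=st(); p=get_image('wrist'); cv2.imwrite('pics/w5.png',p['color']); 
print(proj(p,[449,261,39],s))
print([(round(d['conf'],2),np.round(d['position'],1).tolist()) for d in nets.place_of(p,'cap')])
```

```text
{'clock': 14.45, 'eef_pos': [449.273, 258.47, 230.614], 'tool_rot': [-1.572, 0.002, 0.261], 'force': [0.192, -0.953, -0.172], 'torque': [0.026, -0.041, -0.029], 'width': 85.299, 'qpos': [-0.282, 0.469, -0.424, 1.872, 0.249, 0.855, -0.57]}
[323.48964765 171.24700807]
[(0.84, [338.2, 255.1, 2.2]), (0.79, [501.0, 164.8, -2.8]), (0.72, [399.8, 155.9, -1.4]), (0.7, [443.8, 259.5, -1.7])]
```

View pics/w5.png

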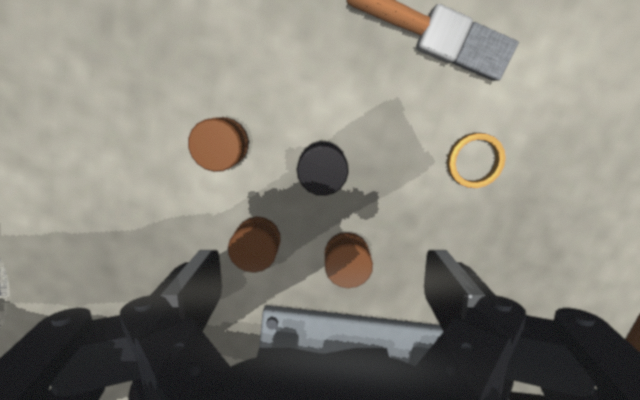

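Run:
```python
from h import *
c=cv2.imread('pics/w5.png')
cv2.imwrite('pics/w5c.png',cv2.resize(c[130:210,273:373],None,fx=7,fy=7,interpolation=cv2.INTER_CUBIC))
```

```text
(no output)
```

View pics/w5c.png

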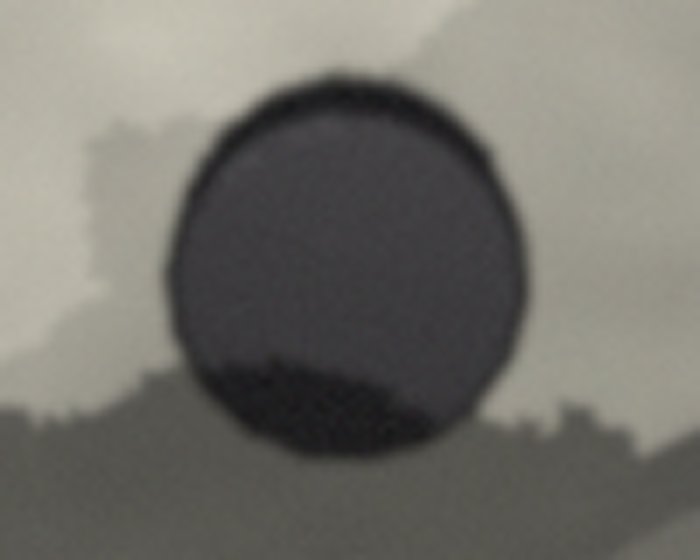

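Run:
```python
from h import *
s=st(); p=get_image('wrist')
c=onz(p,(322.9,170.1),39,s); print(c, onz(p,(273+527/7,170),39,s)-onz(p,(273+172/7,170),39,s))
d=c-s['eef_pos']; y=s['tool_rot'][2]
print((d[0]*np.cos(y)+d[1]*np.sin(y))/50,(-d[0]*np.sin(y)+d[1]*np.cos(y))/50,(s['eef_pos'][2]-8)/50)
```

```text
{'clock': 14.55, 'eef_pos': [450.177, 257.313, 230.98], 'tool_rot': [-1.572, 0.001, 0.258], 'force': [-0.023, 0.106, 0.226], 'torque': [0.007, -0.037, 0.002], 'width': 85.899, 'qpos': [-0.28, 0.468, -0.424, 1.872, 0.249, 0.855, -0.57]}
[449.2163124  260.75141166  39.        ] [48.8522308  13.02492854  0.        ]
-0.001021127599727134 0.07139215789525813 4.459608419821555
```

step_arm(
  moves="0 0 0.07 0 0 0 1; 0 0.5 0 0 0 0 1; 0 0.9 0 0 0 0 1; 0 0.9 0 0 0 0 1; 0 0.5 0 0 0 0 1; 0 0 0 0 0 0 1; 0 0 0 0 0 0 1; 0 0 0 0 0 0 1",
)

```text
clock: 15.4
eef_pos: [450.1, 263.2, 93.4]
tool_rot: [-1.57, -0.003, 0.26]
force: [-0.7, -0.2, -0.3]
width: 85.1
```

Run:
```python
from h import *
s=st(); p=get_image('wrist'); c=p['color']
x,y=proj(p,[449.2,260.7,39],s); print(x,y); x=int(x);y=int(y)
cv2.imwrite('pics/w6c.png',cv2.resize(c[y-70:y+70,x-90:x+90],None,fx=4,fy=4,interpolation=cv2.INTER_CUBIC)); print(x-90,y-70)
```

```text
{'clock': 15.4, 'eef_pos': [450.092, 263.172, 93.394], 'tool_rot': [-1.57, -0.003, 0.26], 'force': [-0.684, -0.179, -0.288], 'torque': [-0.019, -0.015, 0.014], 'width': 85.071, 'qpos': [-0.372, 0.669, -0.316, 1.992, 0.388, 0.535, -0.701]}
319.75232414773086 221.70733706208608
229 151
```

View pics/w6c.png

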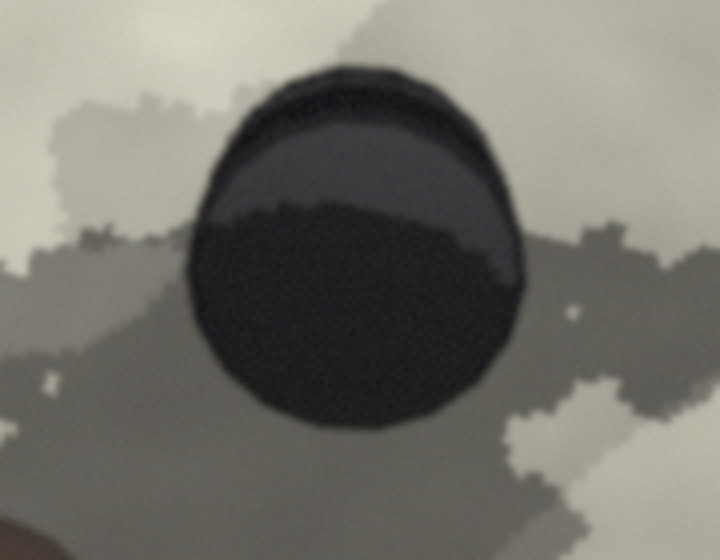

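Run:
```python
from h import *
s=st(); p=get_image('wrist')
c=onz(p,(318.4,219.3),39,s); print(c)
d=c-s['eef_pos']; y=s['tool_rot'][2]
print((d[0]*np.cos(y)+d[1]*np.sin(y))/50,(-d[0]*np.sin(y)+d[1]*np.cos(y))/50,(s['eef_pos'][2]-8)/50)
```

```text
{'clock': 15.45, 'eef_pos': [450.192, 263.183, 93.547], 'tool_rot': [-1.57, -0.003, 0.26], 'force': [-0.437, -0.584, -0.272], 'torque': [0.0, -0.016, -0.007], 'width': 85.167, 'qpos': [-0.372, 0.669, -0.316, 1.992, 0.388, 0.534, -0.701]}
[448.13768618 261.95676584  39.        ]
-0.046007111053795846 -0.01314190612093898 1.7109412338752115
```

step_arm(
  moves="-0.042 0 -0.022 0 0 0 1; 0 0.4 0 0 0 0 1; 0 0.5 0 0 0 0 1; 0 0.5 0 0 0 0 1; 0 0.2 0 0 0 0 1; 0 0.1 0 0 0 0 1; 0 0 0 0 0 0 1; 0 0 0 0 0 0 1; 0 0 0 0 0 0 1",
)

```text
clock: 16.4
eef_pos: [447.8, 261.2, 7.8]
tool_rot: [-1.57, -0.002, 0.26]
force: [0.7, -0.4, 0.5]
width: 85.5
```

step_arm(
  moves="0 0 0 0 0 0 0.75; 0 0 0 0 0 0 0.65; 0 0 0 0 0 0 0.6; 0 0 0 0 0 0 0.5; 0 0 0 0 0 0 0; 0 0 0 0 0 0 0; 0 0 0 0 0 0 0",
)

```text
clock: 17.1
eef_pos: [447.4, 261.0, 7.6]
tool_rot: [-1.571, -0.001, 0.261]
force: [-0.6, -0.8, 7.1]
width: 52.4
```

Run:
```python
from h import *
s=st(); p=get_image('side'); x,y=314,155
cv2.imwrite('pics/s7.png',cv2.resize(p['color'][y-40:y+40,x-50:x+50],None,fx=7,fy=7,interpolation=cv2.INTER_CUBIC))
```

```text
{'clock': 17.1, 'eef_pos': [447.408, 260.962, 7.645], 'tool_rot': [-1.571, -0.001, 0.261], 'force': [-0.594, -0.765, 7.081], 'torque': [-0.131, 0.242, 0.039], 'width': 52.436, 'qpos': [-0.445, 0.814, -0.208, 2.03, 0.467, 0.341, -0.771]}
```

View pics/s7.png

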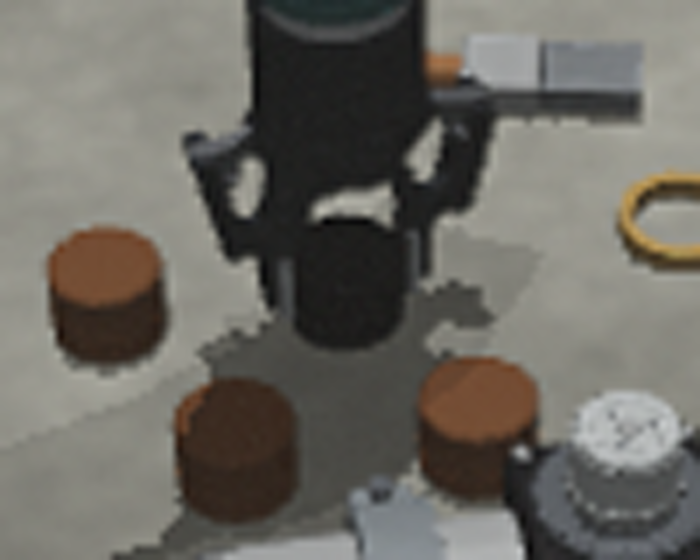

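step_arm(
  moves="0 -0.2 0 0 0 0 0; 0 -0.5 0 0 0 0 0; 0 -0.8 0 0 0 0 0; 0 -0.9 0 0 0 0 0; 0 -0.9 0 0 0 0 0; 0 -0.5 0 0 0 0 0; 0 -0.2 0 0 0 0 0; 0 0 0 0 0 0 0; 0 0 0 0 0 0 0",
)

```text
clock: 18.05
eef_pos: [446.4, 260.1, 205.7]
tool_rot: [-1.572, 0.002, 0.26]
force: [-0.5, 1.1, -0.6]
width: 51.8
```

Run:
```python
from h import *
s=st(); p=get_image('wrist'); c=p['color']
x,y=proj(p,np.array(s['eef_pos'])+[0,0,31],s); print(x,y); x=int(x);y=int(y)
cv2.imwrite('pics/w8c.png',cv2.resize(c[y-95:y+55,x-100:x+100],None,fx=4,fy=4,interpolation=cv2.INTER_CUBIC)); print(x-100,y-95)
```

```text
{'clock': 18.05, 'eef_pos': [446.446, 260.098, 205.671], 'tool_rot': [-1.572, 0.002, 0.26], 'force': [-0.492, 1.122, -0.614], 'torque': [-0.007, 0.022, -0.009], 'width': 51.847, 'qpos': [-0.288, 0.501, -0.427, 1.905, 0.282, 0.797, -0.608]}
321.96689623709966 293.1151457270453
221 198
```

View pics/w8c.png

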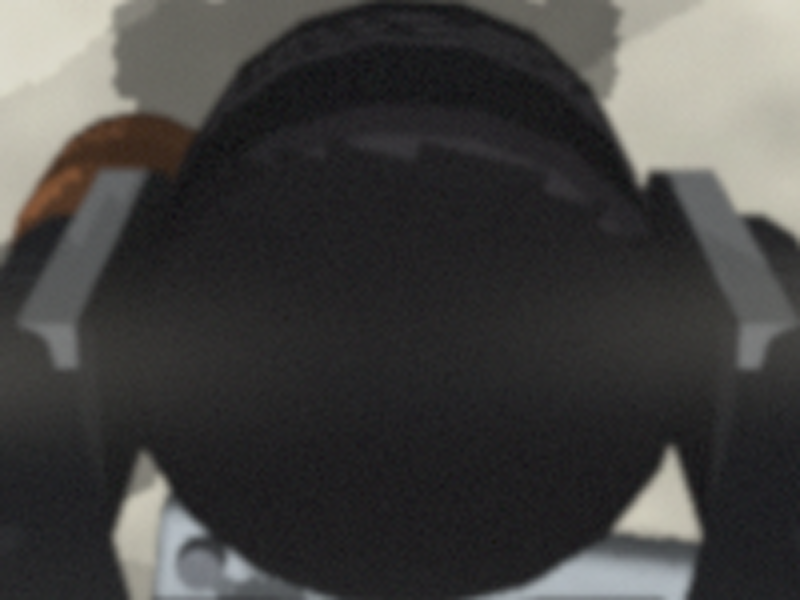

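Run:
```python
from h import *
s=st(); p=get_image('wrist'); 
e=np.array(s['eef_pos']); y=s['tool_rot'][2]
for h in (31.4,):
  for uv in [(321+.5,223.8),(321.5,347.5),(221+400/4,290)]:
    q=onz(p,uv,e[2]+h,s)-e
    print(uv,q[0]*np.cos(y)+q[1]*np.sin(y),-q[0]*np.sin(y)+q[1]*np.cos(y))
```

```text
{'clock': 18.1, 'eef_pos': [446.224, 260.065, 205.237], 'tool_rot': [-1.572, 0.003, 0.26], 'force': [0.289, -0.832, -0.423], 'torque': [-0.046, -0.008, 0.027], 'width': 52.408, 'qpos': [-0.288, 0.502, -0.427, 1.905, 0.282, 0.797, -0.608]}
(321.5, 223.8) -0.1663160625311546 27.20137978515434
(321.5, 347.5) -0.11555124312877307 -23.30491418774913
(321.0, 290) -0.3235575137558861 1.5245508930586542
```

Run:
```python
from h import *
s=st(); p=get_image('wrist'); c=p['color'][200:400,220:420]
c=np.clip(c.astype(float)*2.2,0,255).astype(np.uint8)
cv2.imwrite('pics/w9c.png',cv2.resize(c,None,fx=3,fy=3,interpolation=cv2.INTER_CUBIC))
```

```text
{'clock': 18.15, 'eef_pos': [446.159, 260.102, 205.106], 'tool_rot': [-1.572, 0.003, 0.261], 'force': [0.64, 0.155, -0.737], 'torque': [-0.005, -0.002, -0.034], 'width': 52.088, 'qpos': [-0.288, 0.502, -0.427, 1.905, 0.282, 0.797, -0.608]}
```

View pics/w9c.png

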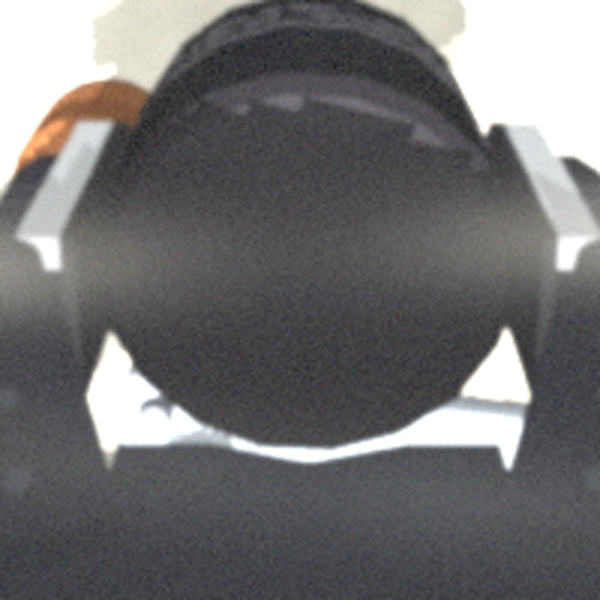

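step_arm(
  moves="0.065 0 -0.42 0 0 0 0; 0.13 0 -0.84 0 0 0 0; 0.13 0 -0.84 0 0 0 0; 0.13 0 -0.84 0 0 0 0; 0.13 0 -0.84 0 0 0 0; 0.13 0 -0.84 0 0 0 0; 0.06 0 -0.42 0 0 0 0; 0 0 0 0 0 0 0; 0 0 0 0 0 0 0; 0 0 0 0 0 0 0",
)

```text
clock: 19.2
eef_pos: [548.7, 29.1, 206.3]
tool_rot: [-1.569, 0.001, 0.263]
force: [-0.3, 0.8, -0.5]
width: 52.0
```

Run:
```python
from h import *
s=st(); p=get_image('side'); x,y=353,170
cv2.imwrite('pics/s10.png',cv2.resize(p['color'][y-40:y+40,x-50:x+50],None,fx=7,fy=7,interpolation=cv2.INTER_CUBIC))
s=st()
e=np.array(s['eef_pos']); y=s['tool_rot'][2]
d=np.array([548.4,26.5])-e[:2]
print((d[0]*np.cos(y)+d[1]*np.sin(y))/50,(-d[0]*np.sin(y)+d[1]*np.cos(y))/50)
```

```text
{'clock': 19.2, 'eef_pos': [548.685, 29.059, 206.251], 'tool_rot': [-1.569, 0.001, 0.263], 'force': [-0.345, 0.77, -0.465], 'torque': [-0.014, 0.034, -0.0], 'width': 52.001, 'qpos': [0.178, 0.544, -0.423, 1.819, 0.287, 0.841, -0.122]}
{'clock': 19.25, 'eef_pos': [548.824, 29.157, 206.472], 'tool_rot': [-1.57, 0.001, 0.263], 'force': [0.026, -0.136, -0.428], 'torque': [-0.029, -0.024, 0.022], 'width': 52.384, 'qpos': [0.178, 0.543, -0.423, 1.819, 0.287, 0.841, -0.122]}
-0.022003618667163192 -0.04910920753409578
```

View pics/s10.png

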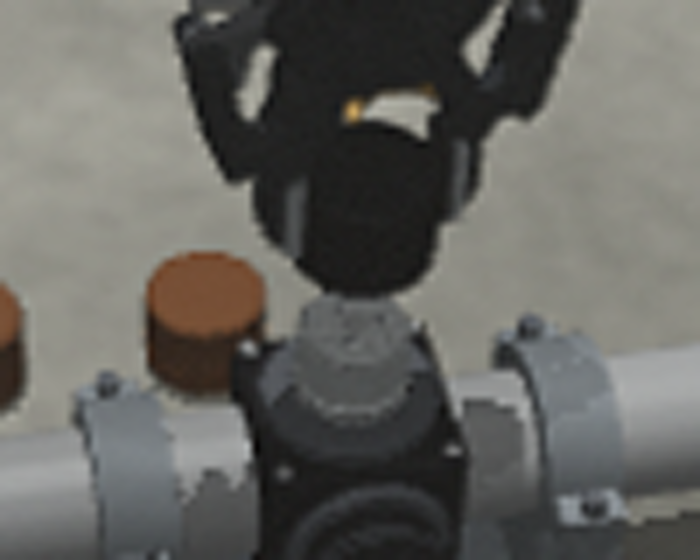

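step_arm(
  moves="-0.022 0 -0.049 0 0 0 0; 0 0.2 0 0 0 0 0; 0 0.3 0 0 0 0 0; 0 0.12 0 0 0 0 0; 0 0 0 0 0 0 0; 0 0 0 0 0 0 0; 0 0 0 0 0 0 0",
)

```text
clock: 19.95
eef_pos: [549.5, 24.9, 176.3]
tool_rot: [-1.571, -0.001, 0.26]
force: [0.3, -0.1, -0.7]
width: 51.8
```

Run:
```python
from h import *
s=st(); I=[]
for n in ('side','scene'):
  p=get_image(n); x,y=proj(p,[548,28,165]).astype(int); print(n,x-28,y-35, proj(p,[548,28,162]),proj(p,[548,28,128]))
  I.append(cv2.resize(p['color'][y-35:y+35,x-28:x+28],None,fx=7,fy=7,interpolation=cv2.INTER_CUBIC))
I=np.hstack(I); cv2.imwrite('pics/s11.png',np.clip(I*1.5,0,255).astype(np.uint8))
s=st()
e=np.array(s['eef_pos']); y=s['tool_rot'][2]
d=np.array([548.4,26.5])-e[:2]
print((d[0]*np.cos(y)+d[1]*np.sin(y))/50,(-d[0]*np.sin(y)+d[1]*np.cos(y))/50)
```

```text
{'clock': 19.95, 'eef_pos': [549.457, 24.873, 176.313], 'tool_rot': [-1.571, -0.001, 0.26], 'force': [0.334, -0.073, -0.747], 'torque': [0.021, 0.003, 0.033], 'width': 51.834, 'qpos': [0.17, 0.581, -0.403, 1.85, 0.314, 0.771, -0.141]}
side 325 139 [353.41282788 175.72385186] [352.75262495 184.71452633]
scene 279 176 [307.76898413 212.39362158] [308.19572537 221.03903567]
{'clock': 20.05, 'eef_pos': [549.438, 24.776, 176.325], 'tool_rot': [-1.571, -0.001, 0.26], 'force': [0.862, -0.239, -1.056], 'torque': [0.003, -0.035, -0.044], 'width': 52.013, 'qpos': [0.17, 0.581, -0.403, 1.851, 0.314, 0.771, -0.141]}
-0.011176304598909705 0.03866677133438101
```

View pics/s11.png

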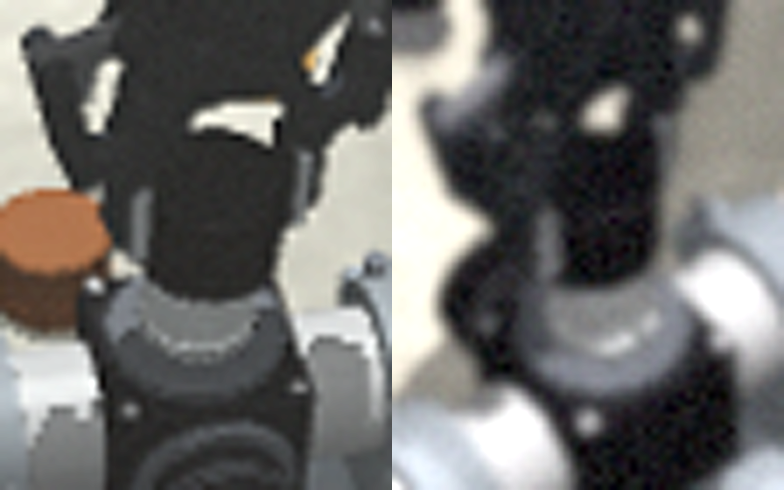

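step_arm(
  moves="-0.011 0 0.038 0 0 0 0; 0 0 0 0 0 0 0; 0 0 0 0 0 0 0; 0 0 0 0 0 0 0",
)

```text
clock: 20.45
eef_pos: [548.1, 26.4, 175.9]
tool_rot: [-1.571, -0.0, 0.26]
force: [-0.2, -0.7, -0.9]
width: 52.0
```

Run:
```python
from h import *
s=st(); I=[]
for n in ('side','scene'):
  p=get_image(n); x,y=proj(p,[548,28,150]).astype(int); print(n,x-20,y-20)
  c=cv2.resize(p['color'][y-20:y+20,x-20:x+20],None,fx=10,fy=10,interpolation=cv2.INTER_CUBIC)
  # overlay predicted outlines
  c=np.clip(c*1.8,0,255).astype(np.uint8)
  def circ(cx,cy,z,r,col):
    pts=[]
    for a in np.linspace(0,2*np.pi,60):
      u=proj(p,np.array([cx+r*np.cos(a),cy+r*np.sin(a),z])); pts.append(((u-[x-20,y-20])+.5)*10-.5)
    cv2.polylines(c,[np.int32(pts)],True,col,1)
  c0=c.copy()
  circ(548,28,128,32.5,(0,255,0)); circ(548,28,129,21,(0,255,255)); circ(548,28,s['eef_pos'][2]-7.6,26.5,(0,0,255))
  I.append(np.vstack([c0,c]))
cv2.imwrite('pics/s12.png',cv2.resize(np.hstack(I),(600,600)))
```

```text
{'clock': 20.45, 'eef_pos': [548.054, 26.378, 175.877], 'tool_rot': [-1.571, -0.0, 0.26], 'force': [-0.237, -0.707, -0.929], 'torque': [0.034, -0.053, -0.005], 'width': 51.974, 'qpos': [0.167, 0.581, -0.403, 1.854, 0.314, 0.77, -0.144]}
side 333 158
scene 287 195
```

View pics/s12.png

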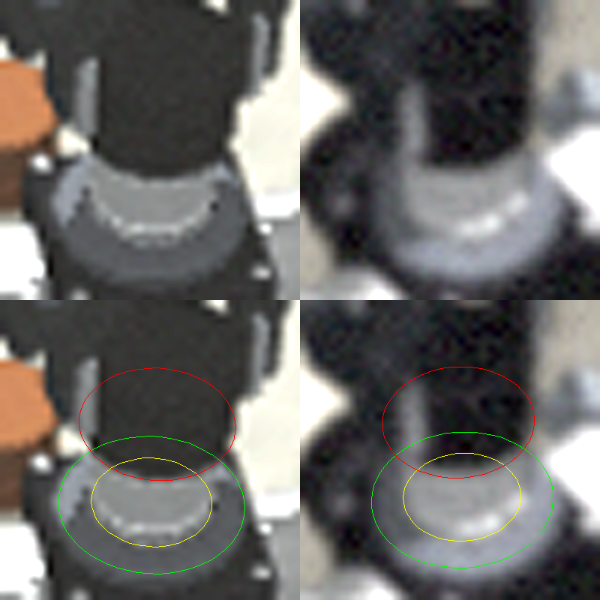

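Run:
```python
from h import *
s=st(); p=get_image('scene'); x,y=proj(p,[548,28,150]).astype(int)
w,h=24,24;k=15
c=cv2.resize(p['color'][y-h:y+h,x-w:x+w],None,fx=k,fy=k,interpolation=cv2.INTER_LINEAR)
c=np.clip(c*1.3,0,255).astype(np.uint8)
c[:, ::15*4]//=2
cv2.imwrite('pics/s13.png',c[150:]); print(x-w,y-h)
for r in range(y-12,y+12,2): print(r,p['color'][r,x-18:x+18].mean(1).astype(int).tolist())
print('cols from',x-18)
```

```text
{'clock': 20.55, 'eef_pos': [548.092, 26.35, 175.851], 'tool_rot': [-1.571, -0.0, 0.26], 'force': [0.053, -0.017, -0.425], 'torque': [0.035, 0.015, -0.009], 'width': 52.528, 'qpos': [0.167, 0.581, -0.403, 1.854, 0.314, 0.77, -0.144]}
283 191
203 [33, 27, 26, 25, 27, 25, 20, 34, 28, 32, 30, 28, 22, 18, 18, 18, 8, 11, 20, 14, 19, 12, 9, 13, 21, 14, 18, 25, 38, 67, 88, 96, 96, 93, 97, 102]
205 [109, 80, 50, 32, 24, 28, 30, 23, 21, 26, 25, 32, 31, 35, 16, 14, 16, 13, 17, 16, 19, 24, 19, 23, 14, 23, 21, 23, 38, 65, 84, 91, 81, 70, 77, 98]
207 [168, 153, 131, 97, 56, 35, 26, 19, 24, 29, 30, 43, 61, 58, 39, 22, 15, 25, 26, 23, 24, 24, 20, 20, 19, 2, 8, 23, 35, 63, 77, 80, 74, 62, 68, 88]
209 [167, 150, 128, 101, 69, 31, 21, 19, 20, 21, 35, 46, 68, 67, 43, 28, 18, 18, 18, 10, 14, 7, 20, 19, 18, 10, 14, 22, 35, 52, 62, 67, 67, 63, 60, 69]
211 [117, 84, 51, 31, 28, 16, 23, 25, 20, 17, 31, 53, 68, 71, 51, 30, 11, 21, 9, 11, 9, 20, 19, 13, 18, 16, 16, 24, 38, 57, 66, 62, 58, 60, 74, 87]
213 [46, 30, 15, 20, 24, 24, 23, 26, 27, 25, 26, 50, 69, 76, 58, 32, 17, 15, 12, 13, 20, 16, 9, 20, 17, 13, 22
[... 278 characters left out ...]
48, 48, 54, 62, 71, 79, 80, 77, 75, 87, 108, 132, 154, 169, 175, 177]
219 [22, 27, 30, 31, 28, 24, 22, 26, 40, 47, 51, 60, 77, 83, 83, 86, 86, 88, 88, 90, 89, 89, 89, 86, 87, 86, 82, 83, 78, 86, 94, 94, 104, 133, 162, 178]
221 [21, 35, 40, 52, 38, 26, 25, 32, 47, 48, 47, 58, 76, 81, 87, 88, 86, 87, 85, 86, 90, 88, 91, 86, 88, 98, 115, 116, 101, 91, 93, 86, 74, 68, 97, 130]
223 [26, 34, 41, 41, 34, 26, 23, 28, 42, 51, 48, 51, 71, 82, 91, 92, 89, 90, 91, 93, 93, 97, 100, 113, 108, 106, 109, 103, 94, 93, 91, 86, 68, 49, 43, 73]
225 [50, 27, 19, 15, 18, 19, 10, 18, 39, 50, 50, 53, 53, 59, 72, 81, 84, 92, 103, 115, 122, 123, 124, 123, 111, 91, 86, 91, 93, 92, 81, 74, 52, 34, 38, 63]
cols from 289
```

View pics/s13.png

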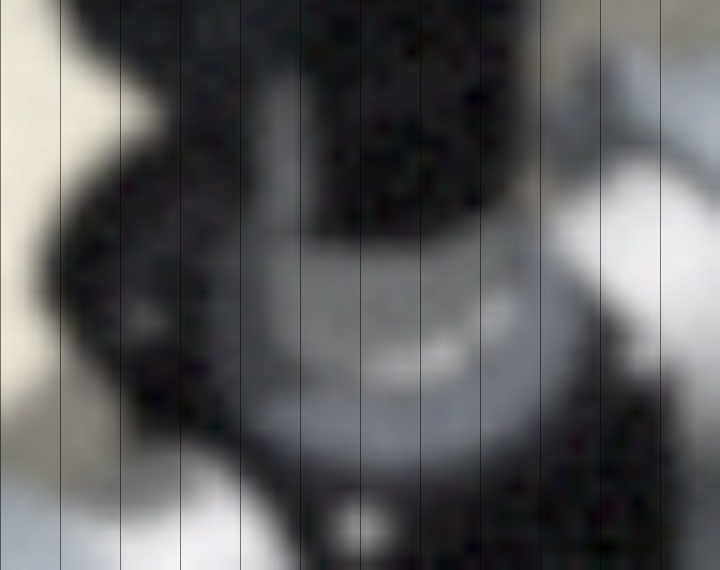

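step_arm(
  moves="-0.003 0 0.013 0 0 0 0; 0 0.08 0 0 0 0 0; 0 0.08 0 0 0 0 0; 0 0.06 0 0 0 0 0; 0 0 0 0 0 0 0; 0 0 0 0 0 0 0",
)

```text
clock: 21.2
eef_pos: [547.6, 27.0, 164.6]
tool_rot: [-1.571, 0.0, 0.26]
force: [-0.1, 0.6, -1.0]
width: 52.2
```

Run:
```python
from h import *
s=st()
```

```text
{'clock': 21.2, 'eef_pos': [547.628, 26.993, 164.638], 'tool_rot': [-1.571, 0.0, 0.26], 'force': [-0.116, 0.638, -0.976], 'torque': [-0.004, 0.017, -0.095], 'width': 52.2, 'qpos': [0.16, 0.596, -0.395, 1.864, 0.324, 0.745, -0.154]}
```

step_arm(
  moves="0 0.08 0 0 0 0 0; 0 0.1 0 0 0 0 0; 0 0.1 0 0 0 0 0; 0 0.08 0 0 0 0 0; 0 0.03 0 0 0 0 0; 0 0 0 0 0 0 0; 0 0 0 0 0 0 0",
)

```text
clock: 21.9
eef_pos: [547.8, 27.0, 145.4]
tool_rot: [-1.571, -0.0, 0.26]
force: [0.5, 0.1, -0.3]
width: 52.3
```

Run:
```python
from h import *
s=st()
```

```text
{'clock': 21.9, 'eef_pos': [547.819, 27.031, 145.381], 'tool_rot': [-1.571, -0.0, 0.26], 'force': [0.536, 0.062, -0.269], 'torque': [-0.022, 0.014, 0.016], 'width': 52.324, 'qpos': [0.15, 0.622, -0.381, 1.881, 0.342, 0.702, -0.17]}
```

Still free. Go on to about 1.5 mm above, then creep to contact.

step_arm(
  moves="0 0.06 0 0 0 0 0; 0 0.06 0 0 0 0 0; 0 0.04 0 0 0 0 0; 0 0 0 0 0 0 0; 0 0 0 0 0 0 0",
)

```text
clock: 22.4
eef_pos: [547.7, 27.0, 137.2]
tool_rot: [-1.571, 0.0, 0.26]
force: [-0.1, 0.7, -0.7]
width: 51.6
```

step_arm(
  moves="0 0.01 0 0 0 0 0; 0 0.01 0 0 0 0 0; 0 0 0 0 0 0 0",
)

```text
clock: 22.7
eef_pos: [547.7, 27.0, 136.3]
tool_rot: [-1.571, -0.0, 0.26]
force: [-0.2, 0.0, -1.2]
width: 52.2
```

step_arm(
  moves="0 0.01 0 0 0 0 0; 0 0 0 0 0 0 0; 0 0 0 0 0 0 0",
)

```text
clock: 23.0
eef_pos: [547.7, 27.0, 135.8]
tool_rot: [-1.571, -0.0, 0.26]
force: [-0.9, -0.2, -1.2]
width: 52.4
```

step_arm(
  moves="0 0.01 0 0 0 0 0; 0 0 0 0 0 0 0; 0 0 0 0 0 0 0",
)

```text
clock: 23.3
eef_pos: [547.8, 27.0, 135.7]
tool_rot: [-1.571, -0.0, 0.26]
force: [-1.5, -1.3, 4.0]
width: 52.0
```

step_arm(
  moves="0 0 0 0 0 0 0.65; 0 0 0 0 0 0 0.75; 0 0 0 0 0 0 0.9; 0 0 0 0 0 0 1; 0 0 0 0 0 0 1; 0 0 0 0 0 0 1",
)

```text
clock: 23.9
eef_pos: [547.8, 27.0, 135.3]
tool_rot: [-1.571, -0.0, 0.26]
force: [-0.3, 0.1, -0.4]
width: 85.4
```

step_arm(
  moves="0 -0.2 0 0 0 0 1; 0 -0.5 0 0 0 0 1; 0 -0.7 0 0 0 0 1; 0 -0.7 0 0 0 0 1; 0 -0.4 0 0 0 0 1; 0 0 -0.6 0 0 0 1; 0 0 -0.6 0 0 0 1; 0 0 -0.3 0 0 0 1; 0 0 0 0 0 0 1; 0 0 0 0 0 0 1",
)

```text
clock: 24.9
eef_pos: [566.7, -44.1, 260.4]
tool_rot: [-1.569, 0.0, 0.261]
force: [-0.5, 0.4, -0.8]
width: 85.3
```

Run:
```python
from h import *
s=st(); p=get_image('wrist'); cv2.imwrite('pics/w20.png',p['color'])
I=[]
for n in ('side','scene'):
  p=get_image(n); x,y=proj(p,[548,28,150]).astype(int)
  print(n,[(round(d['conf'],2),np.round(d['position'],1).tolist()) for d in nets.place_of(p,'cap')])
  c=cv2.resize(p['color'][y-28:y+28,x-28:x+28],None,fx=7,fy=7,interpolation=cv2.INTER_CUBIC)
  c=np.clip(c*1.5,0,255).astype(np.uint8); c2=c.copy()
  for z,r,col in ((128,32.5,(0,255,0)),(128,26.5,(0,0,255)),(167,26.5,(0,0,255))):
    pts=[((proj(p,np.array([548+r*np.cos(a),28+r*np.sin(a),z]))-[x-28,y-28])+.5)*7-.5 for a in np.linspace(0,6.28,60)]
    cv2.polylines(c2,[np.int32(pts)],True,col,1)
  I.append(np.vstack([c,c2]))
cv2.imwrite('pics/s20.png',cv2.resize(np.hstack(I),(600,600)))
for n in ('scene','side'): cv2.imwrite(f'pics/{n}20.png',get_image(n)['color'])
```

```text
{'clock': 24.9, 'eef_pos': [566.663, -44.108, 260.372], 'tool_rot': [-1.569, 0.0, 0.261], 'force': [-0.485, 0.437, -0.813], 'torque': [0.035, 0.038, -0.002], 'width': 85.273, 'qpos': [0.318, 0.507, -0.44, 1.705, 0.249, 0.985, 0.049]}
side [(0.87, [339.8, 260.2, -0.9]), (0.85, [394.3, 155.6, 3.4]), (0.83, [550.5, 27.0, 131.2]), (0.49, [501.2, 167.3, 1.8])]
scene [(0.87, [507.2, 166.8, -2.2]), (0.72, [400.1, 155.9, 5.5]), (0.67, [546.5, 26.1, 131.8]), (0.59, [339.6, 255.2, 4.9])]
```

View pics/w20.png

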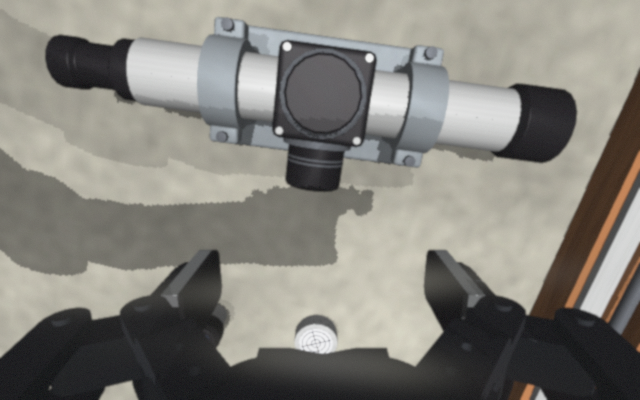

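View pics/s20.png

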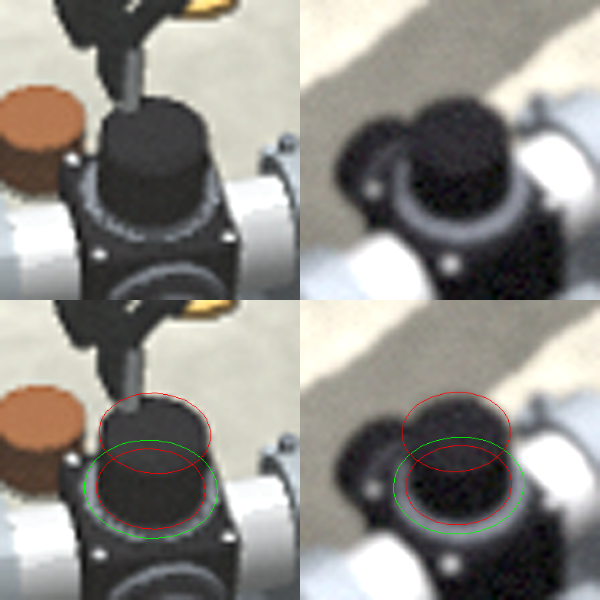

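View pics/scene20.png

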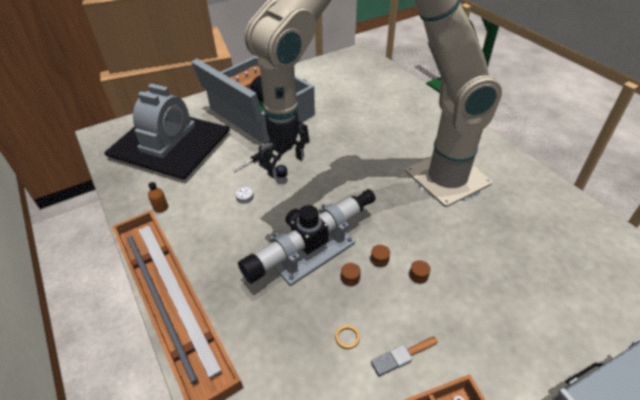

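Run:
```python
from h import *
s=st(); print(ctrl.finish_job())
```

```text
{'clock': 25.25, 'eef_pos': [566.943, -44.663, 260.361], 'tool_rot': [-1.571, -0.0, 0.262], 'force': [-0.565, 0.143, -0.548], 'torque': [-0.026, 0.04, 0.016], 'width': 85.378, 'qpos': [0.318, 0.507, -0.439, 1.705, 0.25, 0.985, 0.049]}
the job is handed in; nothing more can be done
None
```

The drum is set four clicks back from its stop and the black dust cap is fitted over it. I handed the job in at 25.3 s; it reported no verdict.

- **Stop:** I turned the drum clockwise one notch at a time. At notches 1 and 2 the torque stayed at about 0.25 N m or below. At notch 3 it rose steadily to about 0.45 N m, which proves the stop without forcing it.
- **Four clicks back:** I turned back 60° from the stop notch. The torque was near zero before I let go. The marks on the drum then showed a net turn of +15° from the start, which is what three clicks clockwise and four back should give.
- **Cap:** I took the black cap and left the three brown look-alikes alone. The rim passed over the drum with no side force. It met the flange at the expected height, with about 4 N at contact. I then opened the gripper and backed away.
- **Last checks:** The side and scene pictures show the cap upright, with its rim down on the flange and centred to within about 2–3 mm. The networks placed its rim at 131–132 mm instead of 128 mm, which is inside their stated error. By eye in the pictures, the other things on the bench had not moved.

The one disagreement was before the final lowering: the scene camera put the cap 1–2 mm to one side of where the wrist and side cameras did. I split the difference, and the cap went on freely.

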